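# Witness check: show one vial in the chill box

### The arm

A 6-joint arm with a two-finger parallel gripper is mounted at the origin on a cart in front of the work surface, level with it; the furniture and walls round the work are solid. World frame = base frame: x ahead of the robot, y to its left, z up, the work surface at z = 0. Lengths are in m, angles in rad, forces in N, time in s.
With the tool pointing down it reaches from about 0.375 to 0.925 m from the base axis. Payload 5.7 kg.
Tool frame: the origin (TCP) lies between the finger pads, 19 mm behind the fingertips; this is the grasp point; z points along the fingers, y is the line along which they close (so a half turn about z gives the same grasp; the last joint's range is limited). The gripper opens to 85 mm and grips with 20 to 120 N. Pads are 22 mm wide; open, the fingers measure 114 mm over their backs; the gripper's body (76 mm by 85 mm) begins 54 mm behind the grasp point. The pads swing forward as they close: fully open they stand 13 mm farther back than shut.
Start: joints at [-1.439, 0.359, 1.51, -0, 1.272, -0.115], TCP at [0.147, -0.582, 0.25] pointing down, gripper open.
Joint ranges: [-2.97, 2.97], [-1.01, 2.36], [0.21, 2.38], [-0.96, 4.11], [0.2, 2.71], [-2.98, 2.98]. Speed limits (rad/s): [2.39, 2.39, 3.14, 3.14, 3.14, 3.14].

### API

Orientations are given as a rotation vector (axis times angle).
In Python, from cell import * gives the robot as it stands.
- The arm moves only by the tool move_arm, never from a script. Its arguments are lists of equal length, an entry for each row: "xyz": the shift along the tool's x, y, z normalised to -1 to 1, where 1 is 0.5 m, a list of three; "delta_rot": the turn, a rotation vector about the tool's x, y, z normalised to -1 to 1, where 1 is 45 degrees, a list of three. A call has 1 to 12 rows; each row is the pose to reach, as a shift and turn from the pose commanded when the call began, along the tool's axes at that moment; what a row does not reach only later rows make up. A row lasts 1/12 s, in which the tool goes at most 41.7 mm and 7.16 degrees, less where a joint would pass 70% of its speed; a pose out of reach is approached as far as the arm can. A call with a number of a shift or a turn outside -1 to 1 is refused whole. A call with a gripper value outside its range is refused whole. "fingers" is the closure, from 0 (fully open) to 1 (shut), set as the call begins (left out, the last holds). The fingers move at their own pace and stop on an object; the grip force is fixed at half the most. Time passes only in rows, so rows that repeat a pose let the fingers close. It gives the time, the measured TCP pose, the force, the opening and the grip force at its end, in the units of the state.
- sense(): the state, without advancing time (a new reading comes with each control period).
- read_camera(name): name is "side" or "top"; returns a dict with "frame" (400x640x3 uint8, blue, green, red), "depth" (400x640 float32, m along the optical axis (not along the pixel's ray), 0 where there is no reading), "vfov" (degrees; the focal length in pixels is half the picture's height over the tangent of half this angle, whatever the lens; pixels are square), "cx", "cy" (the principal point, pixels), "R" (3x3) and "t" (3): a world point X has camera coordinates R X + t. Camera axes: x right, y down, z forward; pixel columns grow to the right and rows downward; lengths in m; the calibration is good to about 2 mm. A picture is of the moment at which its call begins.
- sign_off(): hands the job in; it is judged then, once.
The state is a dict: "t": time; "joints": joint angles; "joint_vel": joint speeds; "joint_efforts": joint torques, N m; "tool_pos": TCP position; "orientation": TCP orientation; "ft_force": force on the tool from outside, world axes, zero at the start; "torque": the same for the moment, N m; "grip_width": finger opening in m; "gripper_force": force on a finger pad.
Only numpy, scipy, OpenCV 4.12 (cv2) and the standard library are available. Lean on these libraries where they do the work, as an engineer would, in place of code of your own. Each camera call takes 0.05 s, during which the arm holds its last target. There are 200 camera calls.

### The job

Witness check: with the fingertips push the tab of the chill box's sliding lid until it is fully open, then point at the one tall vial inside, holding the fingertips a centimetre or two straight above its cap for two seconds so that a colleague can confirm it. Touch no vial and do not dip into the box over a short one. Then push the lid fully shut again to keep the samples cold and dark, pushing gently, never gripping the tab, and leaving the vials in their wells and the things round the box where they stand.

Things in the scene. Friction and masses are not known exactly. Their poses are not given: they have to be found in the camera images.
- chill_box: white box with a grey sliding lid, 76 x 194 mm and 86 mm high, fixed on the table. Origin: centre of its underside; x across it (away from the robot at zero yaw), y along it, z up. Wells in its +y half, a closed cell in its -y half (a black fill plug stands 4 mm out of that end). Two rails along its sides (inner edges at x = -32 and 32 mm) and the end walls reach 86 mm above the table
- wells (a point): centre of the aluminium insert's top, 38 mm above the table, at the box's y = 47.5 mm; axes as the box's. Six upright wells at x = -16 and 16, y = -25.5, 0 and 25.5 mm from here, 14 mm wide, 30 mm deep (bottoms 8 mm above the table). Five hold vials, one is empty
- cell_deck (a point): centre of the closed coolant cell's flat top, 76 mm above the table, at the box's y = -45 mm; the lid slides over it when it opens. Axes as the box's
- lid (a joint): sliding of the lid, m: 0 fully shut, grows as it moves along the box's -y, 0.085 fully open (hard stops at both ends). About 2 N moves it, it stays where it is left. Its plate is 92 mm long along y, covers the wells when shut, its top face 81.5 mm above the table; the vials' caps lie below it
- lid_tab (a point): middle of the top edge, 99.5 mm above the table, of the lid's upright finger tab: 50 mm wide along the box's x, 6.5 mm thick along y, standing 18 mm above the lid's top face near the lid's -y end; at the box's y = 4 mm when shut, -81 mm when open. Push its +y face to open, its -y face to shut. Axes as the box's
- tall_vial: the vial to point at: the one tall screw-cap vial, 12.8 mm across and 64 mm tall (18 mm taller than the others), with the same white body and blue ribbed cap as they have, loose in any of the five occupied wells; origin: centre of its underside (8 mm above the table), z up along it
- tall_vial_top (a point): centre of the top of the tall vial's cap, 72 mm above the table; z up along the vial
- vial_0: short screw-cap cryo vial, white with a blue cap, 12.8 mm across and 46 mm tall, loose in a well of the box; origin: centre of its underside (8 mm above the table), z up along it
- vial_1: short screw-cap cryo vial, white with a blue cap, 12.8 mm across and 46 mm tall, loose in a well of the box; origin: centre of its underside (8 mm above the table), z up along it
- vial_2: short screw-cap cryo vial, white with a blue cap, 12.8 mm across and 46 mm tall, loose in a well of the box; origin: centre of its underside (8 mm above the table), z up along it
- vial_3: short screw-cap cryo vial, white with a blue cap, 12.8 mm across and 46 mm tall, loose in a well of the box; origin: centre of its underside (8 mm above the table), z up along it
- slide_box: red slide box, 35 x 84 x 28 mm, lying on the table. Loose bystander, to be left alone. Origin: centre of its underside.
- dropper_bottle: brown dropper bottle, 33 mm across, 90 mm tall. Loose bystander, to be left alone. Origin: centre of its underside.
- squat_bottle: white bottle, 33 mm across, 70 mm tall. Loose bystander, to be left alone. Origin: centre of its underside.
- dish: round lidded culture dish, 61 mm across, 14 mm high. Loose bystander, to be left alone. Origin: centre of its underside.

How it is judged:
On the way, in this order (a step that is already met when the one before it is completed fails the run):
1. the lid is pushed open (at least 78 of its 85 mm) (value of joint lid above 0.078 m), for 0.2 s.
2. with the lid open, the TCP dwells for 1.8 s straight above the tall vial's cap: within 9 mm sideways and 20 to 49 mm above the cap's top (closed fingertips 1 to 30 mm above it) (value of joint lid above 0.075 m and horizontal distance between the grasp point and tall_vial_top below 0.009 m and z of the grasp point in the frame of tall_vial_top between 0.02 and 0.049 m), for 1.8 s.
3. the lid is pushed shut to within 4 mm (value of joint lid below 0.004 m), for 0.2 s.
At the end, for the whole second after the job is handed in: the lid is shut to within 4 mm; every vial stands in the well where it was, within 6 mm and 0.15 rad of upright (value of joint lid below 0.004 m and distance of each of tall_vial, vial_0, vial_1, vial_2, vial_3 from where it was at the start of the episode below 0.006 m and angle between each of tall_vial, vial_0, vial_1, vial_2, vial_3's own z axis and vertical below 0.15 rad); the robot touches nothing.
It fails at once if a vial is touched by the robot (contact force between any of the fingers, the arm and tall_vial above 0.1 N or contact force between any of the fingers, the arm and vial_0 above 0.1 N or contact force between any of the fingers, the arm and vial_1 above 0.1 N or contact force between any of the fingers, the arm and vial_2 above 0.1 N or contact force between any of the fingers, the arm and vial_3 above 0.1 N).
It fails at once if a vial leaves its place by more than 8 mm (distance of any of tall_vial, vial_0, vial_1, vial_2, vial_3 from where it was at the start of the episode above 0.008 m).
It fails at once if with the lid open, the fingertips dip into the box over a short vial (TCP within 8 mm sideways of it and less than 42 mm above its cap's top) ((value of joint lid above 0.07 m and horizontal distance between the grasp point and vial_0 below 0.008 m and z of the grasp point in the frame of vial_0 below 0.088 m) or (value of joint lid above 0.07 m and horizontal distance between the grasp point and vial_1 below 0.008 m and z of the grasp point in the frame of vial_1 below 0.088 m) or (value of joint lid above 0.07 m and horizontal distance between the grasp point and vial_2 below 0.008 m and z of the grasp point in the frame of vial_2 below 0.088 m) or (value of joint lid above 0.07 m and horizontal distance between the grasp point and vial_3 below 0.008 m and z of the grasp point in the frame of vial_3 below 0.088 m)).
It fails at once if the lid or box is shoved or the tab gripped: more than 25 N (contact force between any of the fingers, the arm and chill_box above 25 N).
It fails at once if a thing beside the box is moved by more than 15 mm (distance of any of slide_box, dropper_bottle, squat_bottle, dish from where it was at the start of the episode above 0.015 m).
It also fails if it takes over 54 s, if anything falls off the work surface, if the arm or the gripper's body presses on something with over 40 N, if the wrist force passes 120 N, or if a joint passes its speed limit or range.

## Working session

There is one attempt and no reset: what is moved stays moved. The work goes in short steps, Python scripts to look and compute and a tool call to move; the robot and the scene stay as the last step left them, time stands still between calls to the robot, and variables do not carry over. Pictures are saved under pics/ and viewed, at most 10 in all, crops included, and the job is handed in when it is done.

Besides the shell and the picture viewer there is one more tool, called after "Request:" as a command line: name --argument value ..., lists and objects as JSON in quotes. move_arm: Moves the arm, as the interface text tells. Its arguments: {"type":"object","properties":{"xyz":{"type":"array"},"delta_rot":{"type":"array"},"fingers":{"type":"number"}},"required":["xyz","delta_rot"]}

```bash
mkdir -p pics; ls
python3 - <<'E'
from cell import *
import cv2,numpy as np
s=sense();print(s)
for n in("top","side"):
    c=read_camera(n);cv2.imwrite(f"pics/{n}0.png",c["frame"]);np.save(f"{n}0.npy",c,allow_pickle=True)
    print(n,c["vfov"],c["cx"],c["cy"],c["R"],c["t"])
E
```

```text
pics
{'t': 0.0, 'joints': array([-1.43914213e+00,  3.59501875e-01,  1.51145336e+00,  4.69938322e-06,
        1.27251536e+00, -1.15052832e-01]), 'joint_vel': array([ 0.00207476, -0.00018128,  0.00126081, -0.00037557, -0.00089374,
       -0.00125347]), 'joint_efforts': array([-2.53163249e-03, -5.27622128e+01, -2.78631037e+01, -4.84837110e-04,
        1.34748759e-02,  2.74354551e-05]), 'tool_pos': array([ 0.14646129, -0.58116698,  0.24914747]), 'orientation': array([-3.11585819e+00, -3.86311254e-01,  1.74216563e-05]), 'ft_force': array([-0.7921448 , -0.03674281, -0.45724621]), 'torque': array([-0.03656088, -0.02895976, -0.0187413 ]), 'gripper_force': 0.0, 'grip_width': 0.0853139689759975}
top 47.74562731539533 319.1948092761056 204.98866180940377 [[ 0.01967728 -0.99980457 -0.00190436]
 [-0.9983198  -0.01954416 -0.05454904]
 [ 0.05450116  0.00297454 -0.99850928]] [0.03022965 0.6312927  1.31460582]
side 43.260602667191904 303.1969909393088 192.25721133809034 [[ 0.95705089 -0.28915561  0.02103871]
 [-0.16011161 -0.58764598 -0.7931182 ]
 [ 0.24169789  0.75568594 -0.60870428]] [-0.59274136  0.18038848  0.96170257]
```

View pics/top0.png

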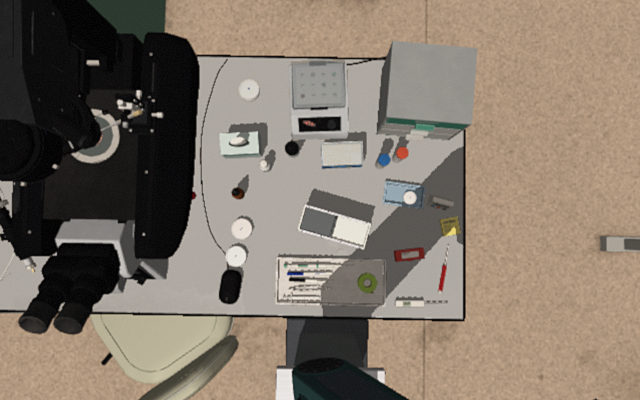

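View pics/side0.png

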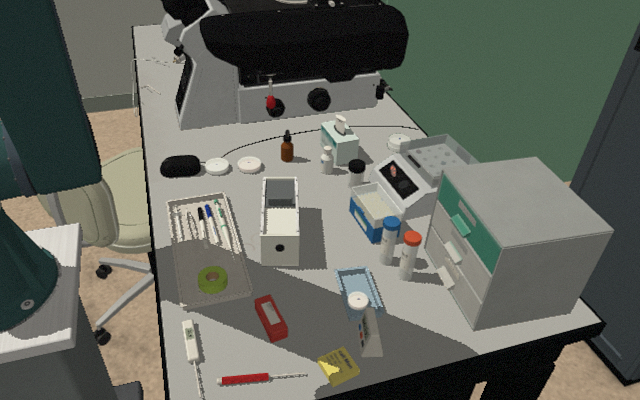

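The top view shows the chill box at about (335,220), with the grey lid half to the left (+y), shut. In the side view it is at (280,220), with the plug at (280,248). Next I measure it from depth points.

```bash
cat > h.py <<'E'
import numpy as np,cv2
def cloud(c):
    f=200/np.tan(np.radians(c["vfov"])/2); v,u=np.mgrid[:400,:640]; z=c["depth"]
    P=np.stack([(u-c["cx"])/f*z,(v-c["cy"])/f*z,z],-1)
    return (P-c["t"])@c["R"]
def ray(c,u,v,h):
    f=200/np.tan(np.radians(c["vfov"])/2); d=np.array([(u-c["cx"])/f,(v-c["cy"])/f,1])@c["R"]; o=-c["R"].T@c["t"]
    return o+d*(h-o[2])/d[2]
def proj(c,X):
    f=200/np.tan(np.radians(c["vfov"])/2); p=np.atleast_2d(X)@c["R"].T+c["t"]
    return p[:,:2]/p[:,2:]*f+[c["cx"],c["cy"]]
def load(n): return np.load(n,allow_pickle=True).item()
E
python3 - <<'E'
from h import *
for n in("top","side"):
    c=load(n+"0.npy");W=cloud(c)
    m=(abs(W[...,0]-.47)<.15)&(abs(W[...,1]+.02)<.16)&(W[...,2]>.06)&(W[...,2]<.12)&(c["depth"]>0)
    k,l,st,ce=cv2.connectedComponentsWithStats(m.astype(np.uint8))
    i=1+np.argmax(st[1:,4]);m=l==i;print(n,st[i],ce[i])
    p=W[m];print(np.percentile(p[:,2],[1,10,30,50,70,90,99]))
    r=cv2.minAreaRect((p[:,:2]*1000).astype(np.float32));print(r)
    q=W[m&(W[...,2]>.092)];print("tab",len(q),q.mean(0) if len(q) else 0)
    if len(q)>5: print(cv2.minAreaRect((q[:,:2]*1000).astype(np.float32)))
    x0,y0,w,h=st[i][:4]
    cv2.imwrite(f"pics/{n}c.png",cv2.resize(c["frame"][y0-12:y0+h+12,x0-12:x0+w+12],None,fx=6 if n=="top" else 5,fy=6 if n=="top" else 5,interpolation=cv2.INTER_CUBIC)); print("crop origin",x0-12,y0-12)
E
```

```text
top [ 298  208   74   41 1852] [334.72840173 226.36663067]
[0.07031131 0.07374702 0.0768665  0.07964454 0.08235644 0.08597893
 0.0985537 ]
((568.497314453125, -1.86309814453125), (197.38363647460938, 76.50977325439453), 75.0632095336914)
tab 35 [0.57240081 0.00249107 0.09865292]
((578.5510864257812, 3.266916275024414), (61.4286003112793, 19.57797622680664), 8.61524772644043)
crop origin 286 196
side [ 260  177   40   70 2518] [279.70373312 211.85941223]
[0.06187398 0.07276424 0.07510427 0.07898879 0.0815214  0.08509227
 0.09751949]
((565.369140625, -5.564262390136719), (203.82818603515625, 75.98088836669922), 74.94749450683594)
tab 82 [ 0.56537891 -0.0014664   0.0962505 ]
((565.8571166992188, -1.2876338958740234), (8.264557838439941, 47.38964080810547), 73.22663879394531)
crop origin 248 165
```

Run:
```python
import cv2,numpy as np
a=cv2.imread("pics/topc.png");b=cv2.imread("pics/sidec.png");print(a.shape,b.shape)
b=cv2.resize(b,None,fx=.9,fy=.9) if b.shape[0]>600 else b
H=max(a.shape[0],b.shape[0]);W=a.shape[1]+b.shape[1]
o=np.zeros((H,W,3),np.uint8);o[:a.shape[0],:a.shape[1]]=a;o[:b.shape[0],a.shape[1]:]=b
s=min(1,800/W,600/H);print(s);cv2.imwrite("pics/both.png",cv2.resize(o,None,fx=s,fy=s))
```

```text
(390, 588, 3) (470, 320, 3)
0.8810572687224669
```

View pics/both.png

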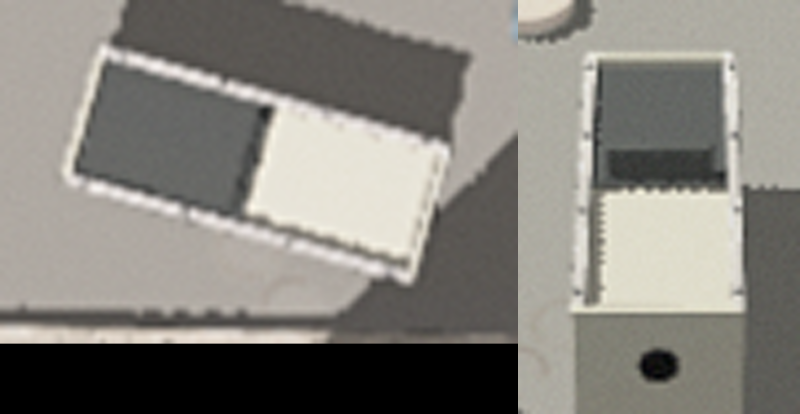

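The crops show the box: in the top crop the rim corners are (103,45), (448,147), (412,282) and (65,178). In the side crop they are (585,52), (736,52), (573,311) and (744,313). The tab's dark -y face spans (608–712, 148–182). I triangulate these points.

Run:
```python
from h import *
T=load("top0.npy");S=load("side0.npy")
s=.88106
t=lambda U,V:((U+.5)/(6*s)-.5+286,(V+.5)/(6*s)-.5+196)
d=lambda U,V:((U-518+.5)/(5*s)-.5+248,(V+.5)/(5*s)-.5+165)
# order: (-x,+y),(+x,+y),(+x,-y),(-x,-y)
tp=[t(*p) for p in[(65,178),(103,45),(448,147),(412,282)]]
sp=[d(*p) for p in[(585,52),(736,52),(744,313),(573,311)]]
def PM(c):
    f=200/np.tan(np.radians(c["vfov"])/2);K=np.array([[f,0,c["cx"]],[0,f,c["cy"]],[0,0,1]]);return K@np.c_[c["R"],c["t"]]
X=cv2.triangulatePoints(PM(T),PM(S),np.array(tp).T,np.array(sp).T);print("tri\n",(X[:3]/X[3]).T.round(4))
m=np.array([[-38,97],[38,97],[38,-97],[-38,-97]])/1000
for n,c,pp in(("top",T,tp),("side",S,sp)):
    R=np.array([ray(c,*p,.086) for p in pp])[:,:2];print(n,R.round(4).tolist())
    print([np.linalg.norm(R[i]-R[(i+1)%4]).round(4) for i in range(4)])
    ce=R.mean(0);q=R-ce;a=np.arctan2((m[:,0]*q[:,1]-m[:,1]*q[:,0]).sum(),(m*q).sum());print(ce.round(4),a,np.degrees(a))
for p in[(608,148),(712,148)]: print("tab top edge",ray(S,*d(*p),.0995).round(4))
```

```text
tri
 [[ 0.5559  0.1009  0.0848]
 [ 0.6283  0.082   0.0843]
 [ 0.5782 -0.1018  0.0803]
 [ 0.5062 -0.0834  0.0828]]
top [[0.5579, 0.1004], [0.6285, 0.0819], [0.5782, -0.1012], [0.5069, -0.0832]]
[np.float64(0.073), np.float64(0.1899), np.float64(0.0735), np.float64(0.1906)]
[ 5.679e-01 -5.000e-04] -0.26719078242182176 -15.308904157568652
side [[0.554, 0.0997], [0.6274, 0.0799], [0.5763, -0.1078], [0.505, -0.0867]]
[np.float64(0.076), np.float64(0.1945), np.float64(0.0743), np.float64(0.1927)]
[ 0.5657 -0.0037] -0.26338023751236733 -15.090576016611852
tab top edge [0.5429 0.004  0.0995]
tab top edge [ 0.5897 -0.0088  0.0995]
```

Box centre is about (0.567, -0.002) with yaw -15.2°, and the sizes check out. I plan to push with the sides of the closed fingers at TCP z ≈ 0.109, so the tips clear the rails. First I transit.

Request:
move_arm --xyz '[[0.56,-0.486,0],[0.56,-0.486,0],[0.56,-0.486,0],[0.56,-0.486,0],[0.56,-0.486,0],[0.56,-0.486,0],[0.56,-0.486,0],[0.56,-0.486,0],[0.56,-0.486,0],[0.56,-0.486,0],[0.56,-0.486,0],[0.56,-0.486,0]]' --delta_rot '[[0,0,-0.667],[0,0,-0.667],[0,0,-0.667],[0,0,-0.667],[0,0,-0.667],[0,0,-0.667],[0,0,-0.667],[0,0,-0.667],[0,0,-0.667],[0,0,-0.667],[0,0,-0.667],[0,0,-0.667]]' --fingers 1

```text
t: 1.1
tool_pos: [0.3586, -0.2779, 0.2499]
orientation: [2.91, 1.183, -0.001]
ft_force: [-0.2, -0.0, -0.7]
grip_width: -0.0001
gripper_force: 0.0
```

Request:
move_arm --xyz '[[0.736,-0.135,0.1],[0.736,-0.135,0.1],[0.736,-0.135,0.1],[0.736,-0.135,0.1],[0.736,-0.135,0.1],[0.736,-0.135,0.1],[0.736,-0.135,0.1],[0.736,-0.135,0.1],[0.736,-0.135,0.18],[0.736,-0.135,0.18],[0.736,-0.135,0.18],[0.736,-0.135,0.18]]' --delta_rot '[[0,0,-0.679],[0,0,-0.679],[0,0,-0.679],[0,0,-0.679],[0,0,-0.679],[0,0,-0.679],[0,0,-0.679],[0,0,-0.679],[0,0,-0.679],[0,0,-0.679],[0,0,-0.679],[0,0,-0.679]]'

```text
t: 2.1
tool_pos: [0.5753, 0.0258, 0.1587]
orientation: [-2.496, -1.905, 0.004]
ft_force: [-1.0, -0.9, -0.1]
grip_width: -0.0004
gripper_force: 0.0
```

```bash
cat >> h.py <<'E'
O=np.array([.567,-.002]);A=np.radians(-15.2)
BX=np.array([np.cos(A),np.sin(A)]);BY=np.array([-np.sin(A),np.cos(A)])
def box(p): q=np.asarray(p)[:2]-O; return np.array([q@BX,q@BY])
def st():
    from cell import sense
    from scipy.spatial.transform import Rotation as Ro
    s=sense();M=Ro.from_rotvec(s["orientation"]).as_matrix()
    print("t",round(s["t"],2),"box xy",box(s["tool_pos"]).round(4),"z",s["tool_pos"][2].round(4),"yaw",np.degrees(np.arctan2(M[1,0],M[0,0])).round(2),"Fbox",(s["ft_force"][:2]@np.c_[BX,BY]).round(2),"Fz",s["ft_force"][2].round(2),"tilt",M[:2,2].round(3))
E
python3 -c "
from h import *;st()"
```

```text
t 2.1 box xy [0.0007 0.029 ] z 0.1587 yaw 74.69 Fbox [-0.73 -1.16] Fz -0.07 tilt [-0.003 -0.   ]
```

Request:
move_arm --xyz '[[0,0,0.03],[0,0,0.06],[0,0,0.085],[0,0,0.1],[0,0,0.1],[0,0,0.1]]' --delta_rot '[[0,0,0],[0,0,0],[0,0,0],[0,0,0],[0,0,0],[0,0,0]]'

```text
t: 2.6
tool_pos: [0.5758, 0.0256, 0.1107]
orientation: [2.499, 1.904, 0.0]
ft_force: [0.9, 0.2, 0.0]
grip_width: -0.0
gripper_force: 0.0
```

Run:
```python
from h import *
from cell import *
st()
c=read_camera("side");np.save("side1.npy",c,allow_pickle=True)
cv2.imwrite("pics/s1.png",cv2.resize(c["frame"][130:260,220:350],None,fx=4.5,fy=4.5,interpolation=cv2.INTER_CUBIC))
```

```text
t 2.6 box xy [0.0012 0.029 ] z 0.1107 yaw 74.62 Fbox [0.84 0.41] Fz 0.04 tilt [ 0. -0.]
```

View pics/s1.png

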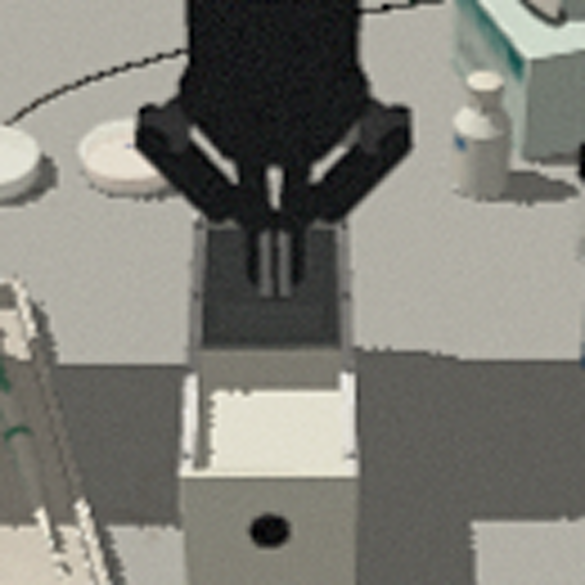

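Fingers are centred behind the tab, whose tips are at about (275,290). I push gently along tool -x.

Request:
move_arm --xyz '[[-0.006,0,0],[-0.012,0,0],[-0.016,0,0],[-0.02,0,0],[-0.024,0,0],[-0.028,0,0],[-0.032,0,0],[-0.036,0,0],[-0.04,0,0],[-0.044,0,0],[-0.048,0,0],[-0.052,0,0]]' --delta_rot '[[0,0,0],[0,0,0],[0,0,0],[0,0,0],[0,0,0],[0,0,0],[0,0,0],[0,0,0],[0,0,0],[0,0,0],[0,0,0],[0,0,0]]'

```text
t: 3.65
tool_pos: [0.569, 0.0018, 0.1101]
orientation: [2.497, 1.906, 0.001]
ft_force: [0.9, 1.9, 1.0]
grip_width: -0.0002
gripper_force: 0.9
```

```bash
python3 -c "
from h import *;st()"
```

```text
t 3.65 box xy [0.001  0.0042] z 0.1101 yaw 74.71 Fbox [0.38 2.04] Fz 0.97 tilt [0. 0.]
```

Request:
move_arm --xyz '[[-0.006,0,0],[-0.012,0,0],[-0.018,0,0],[-0.024,0,0],[-0.03,0,0],[-0.036,0,0],[-0.042,0,0],[-0.048,0,0],[-0.054,0,0],[-0.06,0,0],[-0.066,0,0],[-0.072,0,0]]' --delta_rot '[[0,0,0],[0,0,0],[0,0,0],[0,0,0],[0,0,0],[0,0,0],[0,0,0],[0,0,0],[0,0,0],[0,0,0],[0,0,0],[0,0,0]]'

```text
t: 4.65
tool_pos: [0.5593, -0.033, 0.11]
orientation: [-2.497, -1.906, -0.0]
ft_force: [1.4, 0.6, 0.1]
grip_width: 0.0001
gripper_force: 0.9
```

Request:
move_arm --xyz '[[-0.006,0,0],[-0.012,0,0],[-0.018,0,0],[-0.024,0,0],[-0.028,0,0],[-0.032,0,0],[-0.036,0,0],[-0.04,0,0],[-0.044,0,0],[-0.046,0,0],[-0.046,0,0]]' --delta_rot '[[0,0,0],[0,0,0],[0,0,0],[0,0,0],[0,0,0],[0,0,0],[0,0,0],[0,0,0],[0,0,0],[0,0,0],[0,0,0]]'

```text
t: 5.57
tool_pos: [0.5529, -0.0552, 0.1099]
orientation: [-2.497, -1.906, 0.001]
ft_force: [0.4, 0.6, -0.4]
grip_width: -0.0001
gripper_force: 0.1
```

```bash
python3 -c "
from h import *;st()"
```

```text
t 5.57 box xy [ 0.0004 -0.055 ] z 0.1099 yaw 74.71 Fbox [0.26 0.73] Fz -0.45 tilt [-0.001 -0.   ]
```

Request:
move_arm --xyz '[[-0.002,0,0],[-0.004,0,0],[-0.006,0,0],[-0.008,0,0],[-0.01,0,0],[-0.012,0,0],[-0.014,0,0],[-0.016,0,0],[-0.018,0,0]]' --delta_rot '[[0,0,0],[0,0,0],[0,0,0],[0,0,0],[0,0,0],[0,0,0],[0,0,0],[0,0,0],[0,0,0]]'

```text
t: 6.32
tool_pos: [0.5506, -0.0637, 0.1099]
orientation: [-2.497, -1.906, 0.0]
ft_force: [-0.8, 2.6, -0.4]
grip_width: -0.0001
gripper_force: 0.8
```

Request:
move_arm --xyz '[[-0.001,0,0],[-0.002,0,0]]' --delta_rot '[[0,0,0],[0,0,0]]'

```text
t: 6.48
tool_pos: [0.5504, -0.0646, 0.1099]
orientation: [-2.497, -1.906, 0.0]
ft_force: [-0.4, 2.8, 0.7]
grip_width: 0.0001
gripper_force: 0.8
```

```bash
python3 -c "
from h import *;st()"
```

```text
t 6.48 box xy [ 0.0004 -0.0648] z 0.1099 yaw 74.71 Fbox [-1.16  2.59] Fz 0.71 tilt [-0.001  0.   ]
```

Request:
move_arm --xyz '[[-0.001,0,0],[-0.002,0,0]]' --delta_rot '[[0,0,0],[0,0,0]]'

```text
t: 6.65
tool_pos: [0.5502, -0.0655, 0.1099]
orientation: [-2.497, -1.906, 0.0]
ft_force: [-0.6, 1.9, 0.3]
grip_width: 0.0001
gripper_force: 0.8
```

Request:
move_arm --xyz '[[-0.001,0,0],[-0.002,0,0]]' --delta_rot '[[0,0,0],[0,0,0]]'

```text
t: 6.82
tool_pos: [0.5501, -0.0658, 0.1099]
orientation: [-2.497, -1.905, -0.001]
ft_force: [1.2, 7.4, -0.3]
grip_width: 0.0001
gripper_force: 3.5
```

Run:
```python
from h import *
from cell import *
st()
c=read_camera("side");W=cloud(c)
B=np.stack([(W[...,:2]-O)@BX,(W[...,:2]-O)@BY],-1)
m=(abs(B[...,0])<.022)&(W[...,2]>.0905)&(W[...,2]<.105)&(B[...,1]<-.0)&(B[...,1]>-.1)
q=B[m];print(len(q),np.percentile(q[:,1],[2,10,50,90]))
```

```text
t 6.82 box xy [ 0.0004 -0.066 ] z 0.1099 yaw 74.68 Fbox [-0.76  7.46] Fz -0.25 tilt [-0.     0.002]
140 [-0.08659726 -0.08545046 -0.08266989 -0.07480594]
```

Hard stop reached at box y -0.066 with about 7 N, so the lid is fully open. I back off and swing aside to see the wells.

Request:
move_arm --xyz '[[0.01,0,0],[0.02,0,-0.06],[0.02,0,-0.14],[0.02,0,-0.22],[0.02,0,-0.28],[0.46,-0.333,-0.28],[0.46,-0.333,-0.28],[0.46,-0.333,-0.28],[0.46,-0.333,-0.28],[0.46,-0.333,-0.28],[0.46,-0.333,-0.28],[0.46,-0.333,-0.28]]' --delta_rot '[[0,0,0],[0,0,0],[0,0,0],[0,0,0],[0,0,0],[0,0,0],[0,0,0],[0,0,0],[0,0,0],[0,0,0],[0,0,0],[0,0,0]]'

```text
t: 7.87
tool_pos: [0.4487, 0.2019, 0.2504]
orientation: [-2.496, -1.908, -0.001]
ft_force: [-0.3, -0.0, 0.1]
grip_width: 0.0006
gripper_force: 0.0
```

Run:
```python
from h import *
from cell import *
st()
for n in("top","side"):
    cs=[read_camera(n) for _ in range(3)];c=cs[0]
    D=np.stack([k["depth"] for k in cs]);c["depth"]=np.median(D,0);np.save(n+"2.npy",c,allow_pickle=True)
    W=cloud(c);B=np.stack([(W[...,:2]-O)@BX,(W[...,:2]-O)@BY],-1)
    h=cv2.cvtColor(c["frame"],cv2.COLOR_BGR2HSV)
    blue=(h[...,0]>95)&(h[...,0]<130)&(h[...,1]>90)
    for i in(-16,16):
        for j in(-25.5,0,25.5):
            p=np.array([i,47.5+j])/1000
            m=(np.linalg.norm(B-p,axis=-1)<.008)&(c["depth"]>0)
            print(n,i,j,m.sum(),"z med/90%",np.percentile(W[m][:,2],[50,90]).round(4) if m.any() else None,"blue",(m&blue).sum())
    if n=="top": a=cv2.resize(c["frame"][195:255,285:380],None,fx=5,fy=5,interpolation=cv2.INTER_CUBIC)
    else: b=cv2.resize(c["frame"][165:250,248:308],None,fx=5,fy=5,interpolation=cv2.INTER_CUBIC)
o=np.zeros((425,775,3),np.uint8);o[:300,:475]=a;o[:,475:]=b;cv2.imwrite("pics/open.png",o)
```

```text
t 7.87 box xy [-0.1676  0.1657] z 0.2504 yaw 74.78 Fbox [-0.3  -0.12] Fz 0.08 tilt [0.001 0.001]
top -16 -25.5 24 z med/90% [0.0525 0.0556] blue 10
top -16 0 25 z med/90% [0.0521 0.0556] blue 9
top -16 25.5 23 z med/90% [0.0091 0.0375] blue 0
top 16 -25.5 25 z med/90% [0.0696 0.0736] blue 10
top 16 0 22 z med/90% [0.052  0.0552] blue 10
top 16 25.5 25 z med/90% [0.0519 0.0555] blue 9
side -16 -25.5 0 z med/90% None blue 0
side -16 0 18 z med/90% [0.0527 0.0541] blue 14
side -16 25.5 15 z med/90% [0.0351 0.0365] blue 0
side 16 -25.5 16 z med/90% [0.0705 0.0718] blue 14
side 16 0 3 z med/90% [0.0539 0.0542] blue 2
side 16 25.5 43 z med/90% [0.0485 0.0533] blue 28
```

View pics/open.png

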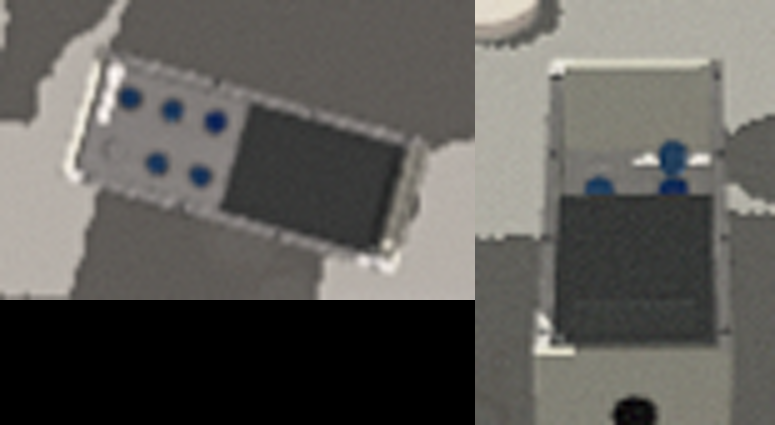

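The top crop shows five blue caps, with an empty well at (113,148). The brightest cap, at (215,121), reads 0.070 m high in both views against 0.052 m for the others. So the tall vial is in the well at x=+16, y=-25.5. I measure its cap centre next.

Run:
```python
from h import *
p=O+.016*BX+.022*BY;print("well pred",p.round(4))
for n in("top","side"):
    c=load(n+"2.npy");h=cv2.cvtColor(c["frame"],cv2.COLOR_BGR2HSV)
    m=((h[...,0]>95)&(h[...,0]<130)&(h[...,1]>90)).astype(np.uint8)
    u=proj(c,[[*p,.072]])[0];k,l,s,ce=cv2.connectedComponentsWithStats(m)
    i=1+np.argmin(np.linalg.norm(ce[1:]-u,axis=1));print(n,u,ce[i],s[i,4],"->",ray(c,*ce[i],.071).round(4),box(ray(c,*ce[i],.071)).round(4))
t=p-np.array([.4487,.2019]);
for a in[np.radians(74.75)]:print("tool shift/0.5",(t@[np.cos(a),np.sin(a)]/.5).round(4),(t@[np.sin(a),-np.cos(a)]/.5).round(4))
```

```text
well pred [0.5882 0.015 ]
top [328.63635973 219.11535559] [327.63636364 218.90909091] 11 -> [0.5888 0.0179 0.071 ] [0.0158 0.0249]
side [287.83707121 201.79905264] [287.         198.34090909] 44 -> [0.59   0.0282 0.071 ] [0.0143 0.0351]
tool shift/0.5 -0.2872 0.3675
```

Request:
move_arm --xyz '[[-0.284,0.3675,0],[-0.284,0.3675,0],[-0.284,0.3675,0],[-0.284,0.3675,0],[-0.284,0.3675,0],[-0.284,0.3675,0],[-0.284,0.3675,0.08],[-0.284,0.3675,0.15],[-0.284,0.3675,0.2],[-0.284,0.3675,0.24],[-0.284,0.3675,0.24]]' --delta_rot '[[0,0,0],[0,0,0],[0,0,0],[0,0,0],[0,0,0],[0,0,0],[0,0,0],[0,0,0],[0,0,0],[0,0,0],[0,0,0]]'

```text
t: 9.08
tool_pos: [0.587, 0.0119, 0.1256]
orientation: [-2.496, -1.9, 0.01]
ft_force: [-0.8, 0.3, -0.0]
grip_width: 0.0002
gripper_force: 0.0
```

Request:
move_arm --xyz '[[0,0,0.02],[0,0,0.04],[0,0,0.044],[0,0,0.044]]' --delta_rot '[[0,0,0],[0,0,0],[0,0,0],[0,0,0]]'

```text
t: 9.42
tool_pos: [0.5901, 0.0136, 0.1081]
orientation: [2.497, 1.906, 0.0]
ft_force: [0.8, 0.3, 0.3]
grip_width: 0.0001
gripper_force: 0.0
```

Run:
```python
from h import *
from cell import *
st()
c=read_camera("side");np.save("side3.npy",c,allow_pickle=True)
cv2.imwrite("pics/pt.png",cv2.resize(c["frame"][130:260,220:350],None,fx=4.5,fy=4.5,interpolation=cv2.INTER_CUBIC))
```

```text
t 9.42 box xy [0.0182 0.0211] z 0.1081 yaw 74.7 Fbox [0.7  0.51] Fz 0.32 tilt [0. 0.]
```

View pics/pt.png

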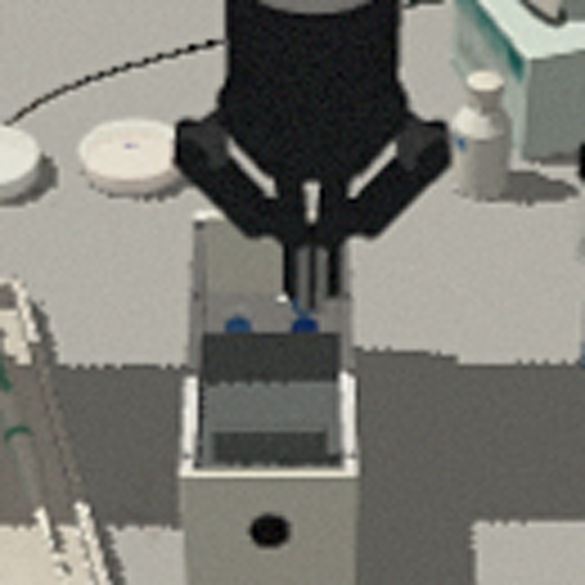

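The view shows the fingertips at (313,305) just right of the tall cap at (305,325). I nudge 3 mm towards -x and 2.5 mm towards +y, then dwell.

Request:
move_arm --xyz '[[0.005,-0.006,0],[0.005,-0.006,0],[0.005,-0.006,0],[0.005,-0.006,0],[0.005,-0.006,0],[0.005,-0.006,0],[0.005,-0.006,0],[0.005,-0.006,0],[0.005,-0.006,0],[0.005,-0.006,0],[0.005,-0.006,0],[0.005,-0.006,0]]' --delta_rot '[[0,0,0],[0,0,0],[0,0,0],[0,0,0],[0,0,0],[0,0,0],[0,0,0],[0,0,0],[0,0,0],[0,0,0],[0,0,0],[0,0,0]]'

```text
t: 10.47
tool_pos: [0.5877, 0.017, 0.108]
orientation: [-2.497, -1.906, 0.0]
ft_force: [0.8, -0.1, 0.8]
grip_width: -0.0
gripper_force: 0.0
```

Request:
move_arm --xyz '[[0,0,0],[0,0,0],[0,0,0],[0,0,0],[0,0,0],[0,0,0],[0,0,0],[0,0,0],[0,0,0],[0,0,0],[0,0,0],[0,0,0]]' --delta_rot '[[0,0,0],[0,0,0],[0,0,0],[0,0,0],[0,0,0],[0,0,0],[0,0,0],[0,0,0],[0,0,0],[0,0,0],[0,0,0],[0,0,0]]'

```text
t: 11.47
tool_pos: [0.5877, 0.017, 0.108]
orientation: [-2.497, -1.906, -0.0]
ft_force: [-0.2, -0.3, 0.3]
grip_width: -0.0001
gripper_force: 0.0
```

Request:
move_arm --xyz '[[0,0,0],[0,0,0],[0,0,0],[0,0,0],[0,0,0],[0,0,0],[0,0,0],[0,0,0],[0,0,0],[0,0,0],[0,0,0],[0,0,0]]' --delta_rot '[[0,0,0],[0,0,0],[0,0,0],[0,0,0],[0,0,0],[0,0,0],[0,0,0],[0,0,0],[0,0,0],[0,0,0],[0,0,0],[0,0,0]]'

```text
t: 12.47
tool_pos: [0.5878, 0.017, 0.108]
orientation: [-2.497, -1.906, -0.0]
ft_force: [-0.1, 0.2, -0.4]
grip_width: -0.0001
gripper_force: 0.0
```

```bash
python3 -c "
from h import *;st()"
```

```text
t 12.47 box xy [0.0151 0.0238] z 0.108 yaw 74.71 Fbox [-0.15  0.19] Fz -0.39 tilt [0. 0.]
```

Dwell complete at about 3 s. Now I rise, pass over the tab, and descend behind it.

Request:
move_arm --xyz '[[0,0,-0.05],[0,0,-0.104],[0,0,-0.104],[-0.07,-0.01,-0.104],[-0.14,-0.02,-0.104],[-0.21,-0.03,-0.104],[-0.264,-0.03,-0.104],[-0.264,-0.03,-0.104],[-0.264,-0.03,-0.104]]' --delta_rot '[[0,0,0],[0,0,0],[0,0,0],[0,0,0],[0,0,0],[0,0,0],[0,0,0],[0,0,0],[0,0,0]]'

```text
t: 13.22
tool_pos: [0.5381, -0.1076, 0.1599]
orientation: [-2.5, -1.902, -0.0]
ft_force: [-0.0, -0.6, 0.4]
grip_width: 0.0001
gripper_force: 0.0
```

Request:
move_arm --xyz '[[0,0,0.03],[0,0,0.06],[0,0,0.085],[0,0,0.1],[0,0,0.1],[0,0,0.1]]' --delta_rot '[[0,0,0],[0,0,0],[0,0,0],[0,0,0],[0,0,0],[0,0,0]]'

```text
t: 13.72
tool_pos: [0.5385, -0.1056, 0.1097]
orientation: [-2.496, -1.907, 0.0]
ft_force: [-0.2, 0.1, 0.8]
grip_width: -0.0003
gripper_force: 0.0
```

```bash
python3 -c "
from h import *;st()"
```

```text
t 13.72 box xy [-0.0003 -0.1074] z 0.1097 yaw 74.76 Fbox [-0.17  0.05] Fz 0.83 tilt [-0.001  0.001]
```

Request:
move_arm --xyz '[[0.006,0,0],[0.012,0,0],[0.017,0,0],[0.021,0,0],[0.025,0,0],[0.03,0,0],[0.036,0,0],[0.042,0,0],[0.048,0,0],[0.054,0,0],[0.06,0,0],[0.066,0,0]]' --delta_rot '[[0,0,0],[0,0,0],[0,0,0],[0,0,0],[0,0,0],[0,0,0],[0,0,0],[0,0,0],[0,0,0],[0,0,0],[0,0,0],[0,0,0]]'

```text
t: 14.72
tool_pos: [0.5473, -0.0743, 0.11]
orientation: [2.497, 1.906, 0.0]
ft_force: [-0.3, -2.4, 2.2]
grip_width: 0.0003
gripper_force: 0.9
```

Request:
move_arm --xyz '[[0.006,0,0],[0.012,0,0],[0.018,0,0],[0.024,0,0],[0.03,0,0],[0.036,0,0],[0.042,0,0],[0.048,0,0],[0.054,0,0],[0.06,0,0],[0.066,0,0],[0.072,0,0]]' --delta_rot '[[0,0,0],[0,0,0],[0,0,0],[0,0,0],[0,0,0],[0,0,0],[0,0,0],[0,0,0],[0,0,0],[0,0,0],[0,0,0],[0,0,0]]'

```text
t: 15.72
tool_pos: [0.5567, -0.0395, 0.11]
orientation: [-2.497, -1.906, 0.0]
ft_force: [-0.7, -2.0, 1.1]
grip_width: 0.0002
gripper_force: 0.9
```

```bash
python3 -c "
from h import *;st()"
```

```text
t 15.72 box xy [-0.0001 -0.0389] z 0.11 yaw 74.71 Fbox [-0.19 -2.16] Fz 1.07 tilt [-0.  0.]
```

To y=-0.016 at the same pace, then at 1 mm and 0.5 mm per row.

Request:
move_arm --xyz '[[0.006,0,0],[0.012,0,0],[0.018,0,0],[0.024,0,0],[0.03,0,0],[0.034,0,0],[0.037,0,0],[0.04,0,0],[0.042,0,0],[0.044,0,0],[0.046,0,0],[0.048,0,0]]' --delta_rot '[[0,0,0],[0,0,0],[0,0,0],[0,0,0],[0,0,0],[0,0,0],[0,0,0],[0,0,0],[0,0,0],[0,0,0],[0,0,0],[0,0,0]]'

```text
t: 16.72
tool_pos: [0.5628, -0.0166, 0.1099]
orientation: [-2.497, -1.906, 0.0]
ft_force: [-2.0, -2.6, 0.2]
grip_width: -0.0003
gripper_force: 0.8
```

Request:
move_arm --xyz '[[0.001,0,0],[0.002,0,0],[0.003,0,0],[0.004,0,0]]' --delta_rot '[[0,0,0],[0,0,0],[0,0,0],[0,0,0]]'

```text
t: 17.05
tool_pos: [0.5634, -0.0147, 0.11]
orientation: [-2.497, -1.906, 0.0]
ft_force: [-1.6, -1.4, 0.1]
grip_width: -0.0003
gripper_force: 0.8
```

```bash
python3 -c "
from h import *;st()"
```

```text
t 17.05 box xy [-0.0001 -0.0132] z 0.11 yaw 74.71 Fbox [-1.16 -1.77] Fz 0.08 tilt [-0.  0.]
```

Expected stop is about -0.0095; I continue in small steps.

Request:
move_arm --xyz '[[0.001,0,0],[0.002,0,0],[0.003,0,0],[0.004,0,0]]' --delta_rot '[[0,0,0],[0,0,0],[0,0,0],[0,0,0]]'

```text
t: 17.38
tool_pos: [0.5639, -0.0127, 0.11]
orientation: [-2.497, -1.906, 0.0]
ft_force: [-2.1, -0.8, 0.1]
grip_width: -0.0001
gripper_force: 0.8
```

Request:
move_arm --xyz '[[0.001,0,0],[0.002,0,0],[0.002,0,0]]' --delta_rot '[[0,0,0],[0,0,0],[0,0,0]]'

```text
t: 17.63
tool_pos: [0.5644, -0.0117, 0.11]
orientation: [-2.497, -1.906, -0.0]
ft_force: [-1.9, -1.3, 0.7]
grip_width: 0.0002
gripper_force: 0.6
```

```bash
python3 -c "
from h import *;st()"
```

```text
t 17.63 box xy [ 0.     -0.0101] z 0.11 yaw 74.71 Fbox [-1.46 -1.77] Fz 0.66 tilt [0. 0.]
```

Request:
move_arm --xyz '[[0.001,0,0],[0.002,0,0]]' --delta_rot '[[0,0,0],[0,0,0]]'

```text
t: 17.8
tool_pos: [0.5646, -0.0108, 0.11]
orientation: [-2.497, -1.906, -0.0]
ft_force: [-2.4, -1.0, -0.8]
grip_width: 0.0003
gripper_force: 0.8
```

```bash
python3 -c "
from h import *;st()"
```

```text
t 17.8 box xy [ 0.     -0.0092] z 0.11 yaw 74.71 Fbox [-2.06 -1.63] Fz -0.79 tilt [0. 0.]
```

Request:
move_arm --xyz '[[0.001,0,0],[0.002,0,0]]' --delta_rot '[[0,0,0],[0,0,0]]'

```text
t: 17.97
tool_pos: [0.5649, -0.0099, 0.11]
orientation: [-2.497, -1.906, -0.0]
ft_force: [-2.1, -0.8, -0.5]
grip_width: 0.0002
gripper_force: 0.8
```

```bash
python3 -c "
from h import *;st()"
```

```text
t 17.97 box xy [ 0.     -0.0081] z 0.11 yaw 74.71 Fbox [-1.84 -1.28] Fz -0.53 tilt [0. 0.]
```

Request:
move_arm --xyz '[[0.001,0,0],[0.002,0,0]]' --delta_rot '[[0,0,0],[0,0,0]]'

```text
t: 18.13
tool_pos: [0.565, -0.0094, 0.11]
orientation: [2.496, 1.906, -0.001]
ft_force: [-1.7, -5.7, -0.7]
grip_width: -0.0001
gripper_force: 3.0
```

```bash
python3 -c "
from h import *;st()"
```

```text
t 18.13 box xy [ 0.     -0.0076] z 0.11 yaw 74.73 Fbox [-0.13 -5.94] Fz -0.67 tilt [-0.    -0.001]
```

Shut stop reached at about 6 N, 58.4 mm of TCP travel from the open contact, which fits the geometry. I back off, rise and swing clear.

Request:
move_arm --xyz '[[-0.01,0,0],[-0.02,0,0],[-0.03,0,-0.06],[-0.03,0,-0.14],[-0.03,0,-0.22],[-0.03,0,-0.28],[0.34,-0.333,-0.28],[0.34,-0.333,-0.28],[0.34,-0.333,-0.28],[0.34,-0.333,-0.28],[0.34,-0.333,-0.28],[0.34,-0.333,-0.28]]' --delta_rot '[[0,0,0],[0,0,0],[0,0,0],[0,0,0],[0,0,0],[0,0,0],[0,0,0],[0,0,0],[0,0,0],[0,0,0],[0,0,0],[0,0,0]]'

```text
t: 19.13
tool_pos: [0.4485, 0.2005, 0.2505]
orientation: [-2.498, -1.905, -0.003]
ft_force: [0.3, 0.5, 0.8]
grip_width: -0.0002
gripper_force: 0.0
```

Request:
move_arm --xyz '[[0,0,0],[0,0,0],[0,0,0],[0,0,0]]' --delta_rot '[[0,0,0],[0,0,0],[0,0,0],[0,0,0]]'

```text
t: 19.47
tool_pos: [0.4503, 0.198, 0.2502]
orientation: [2.498, 1.904, 0.001]
ft_force: [0.5, 0.1, -0.8]
grip_width: 0.0
gripper_force: 0.0
```

Run:
```python
from h import *
from cell import *
st()
c=read_camera("side");a=load("side0.npy")
for k in(a,c):
    W=cloud(k);B=np.stack([(W[...,:2]-O)@BX,(W[...,:2]-O)@BY],-1)
    m=(abs(B[...,0])<.022)&(W[...,2]>.0905)&(W[...,2]<.105)&(abs(B[...,1])<.1)
    print(m.sum(),np.median(B[m],0))
r=slice(165,250);q=slice(248,308);o=np.hstack([cv2.resize(k["frame"][r,q],None,fx=5,fy=5) for k in(a,c)]);cv2.imwrite("pics/end.png",o)
```

```text
t 19.47 box xy [-0.1651  0.1624] z 0.2502 yaw 74.64 Fbox [0.48 0.19] Fz -0.75 tilt [0.001 0.   ]
84 [-0.00029958 -0.00017487]
79 [-0.0003218   0.00099795]
```

View pics/end.png

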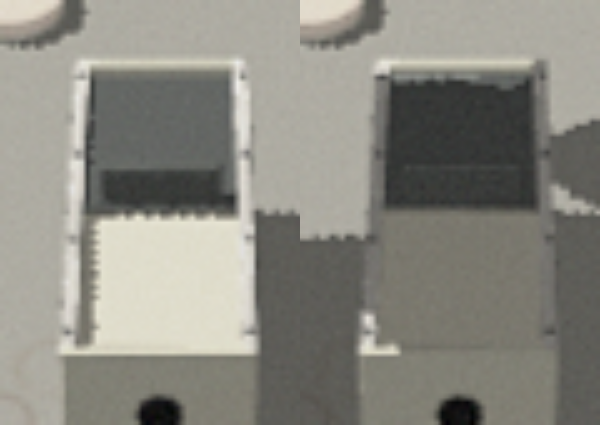

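The lid stands where it started: the tab edge is at row ~205 in both pictures, and only the arm's shadow differs. I hand in.

```bash
python3 -c "
from cell import *
print(sign_off())"
```

```text
the job is handed in; nothing more can be done
None
```

I pushed the lid fully open, held the closed fingertips about 17 mm above the tall vial's cap (well x=+16, y=-25.5 mm) for about 3 s, pushed the lid fully shut again and handed the job in at about 19.5 s; the highest force I read was about 7.5 N, but sign-off returned no verdict.

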